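# Spice tins in order of height beside the lantern

### The job

Line up the four lidded steel spice tins on the plank in order of height, one standing in the middle of each cork mat: the shortest next to the yellow lantern, then rising step by step to the tallest next to the bowl, so that no tin is in the shade of a taller one. Keep every tin upright throughout and leave the lantern and the bowl where they stand.

Things in the scene. Friction and masses are not known exactly. Their poses are not given: they have to be found in the camera images.
- tin_1: The shortest of four loose lidded stainless-steel spice tins: a plain upright cylinder 40 mm in diameter, 40 mm high to the flat lid, with a small round knob (16 mm wide) rising 10 mm above the lid. Under 0.45 kg. Starts on the plywood, on the robot side of the plank. Origin: centre of its underside; z up along its axis.
- tin_2: The second shortest of four loose lidded stainless-steel spice tins: a plain upright cylinder 46 mm in diameter, 58 mm high to the flat lid, with a small round knob (16 mm wide) rising 10 mm above the lid. Under 0.45 kg. Starts on the plywood, on the robot side of the plank. Origin: centre of its underside; z up along its axis.
- tin_3: The second tallest of four loose lidded stainless-steel spice tins: a plain upright cylinder 52 mm in diameter, 76 mm high to the flat lid, with a small round knob (16 mm wide) rising 10 mm above the lid. Under 0.45 kg. Starts on the plywood, on the robot side of the plank. Origin: centre of its underside; z up along its axis.
- tin_4: The tallest of four loose lidded stainless-steel spice tins: a plain upright cylinder 58 mm in diameter, 94 mm high to the flat lid, with a small round knob (16 mm wide) rising 10 mm above the lid. Under 0.45 kg. Starts on the plywood, on the robot side of the plank. Origin: centre of its underside; z up along its axis.
- mat_a: One of four identical fixed round cork mats, 68 mm in diameter, 3 mm thick, lying in one straight row, 95 mm apart centre to centre, on a low fixed wooden plank (100 mm wide, 400 mm long, its top 15 mm above the plywood; the row runs along its middle). Which letter is where in the row differs every time. Origin: centre of its underside, 15 mm above the plywood; its top is 18 mm above the plywood.
- mat_b: One of four identical fixed round cork mats, 68 mm in diameter, 3 mm thick, lying in one straight row, 95 mm apart centre to centre, on a low fixed wooden plank (100 mm wide, 400 mm long, its top 15 mm above the plywood; the row runs along its middle). Which letter is where in the row differs every time. Origin: centre of its underside, 15 mm above the plywood; its top is 18 mm above the plywood.
- mat_c: One of four identical fixed round cork mats, 68 mm in diameter, 3 mm thick, lying in one straight row, 95 mm apart centre to centre, on a low fixed wooden plank (100 mm wide, 400 mm long, its top 15 mm above the plywood; the row runs along its middle). Which letter is where in the row differs every time. Origin: centre of its underside, 15 mm above the plywood; its top is 18 mm above the plywood.
- mat_d: One of four identical fixed round cork mats, 68 mm in diameter, 3 mm thick, lying in one straight row, 95 mm apart centre to centre, on a low fixed wooden plank (100 mm wide, 400 mm long, its top 15 mm above the plywood; the row runs along its middle). Which letter is where in the row differs every time. Origin: centre of its underside, 15 mm above the plywood; its top is 18 mm above the plywood.
- lantern: Yellow battery lantern, loose, 0.6 kg, round, 90 mm in diameter, 151 mm high to the top of its wire handle, standing on the plywood just beyond one end of the plank, about 130 mm from the centre of the end mat. Which end differs every time. Origin: centre of its underside.
- bowl: White ceramic bowl, loose, 110 mm in diameter at the rim, 50 mm high, standing on the plywood just beyond the other end of the plank, about 130 mm from the centre of the end mat. Origin: centre of its underside. (Hair clips and a flat case, under 25 mm high, lie left and right of the tins, 40 mm or more from the tins' axes; their near and far sides are free.)

How it is judged:
By the outcome, as a careful person would: the job done as asked, in the order asked, and still so for the second after the job is handed in, with the robot touching nothing.
It also fails if it takes over 109 s, if anything falls off the work surface, if the arm or the gripper's body presses on something with over 40 N, if the wrist force passes 120 N, or if a joint passes its speed limit or range.

### The arm

A 6-joint arm with a two-finger parallel gripper is mounted at the origin on the work surface. World frame = base frame: x ahead of the robot, y to its left, z up, the work surface at z = 0. Lengths are in m, angles in rad, forces in N, time in s.
With the tool pointing down it reaches from about 0.35 to 1 m from the base axis. Payload 7.1 kg.
Tool frame: the origin (TCP) lies where the fingers leave the gripper's body, on its centre line; the fingertips stand 73 mm ahead of it and the grasp point (between the pads) lies arm.grasp_offset ahead of it (arm.grasp_offset is the distance from the TCP to the grasp point, in m); x points along the fingers, z is the direction in which the jaws open and shut, and the axes are right-handed (so a half turn about x gives the same grasp; the last joint's range is limited). The gripper opens to 85 mm and grips with 20 to 120 N. Pads are 22 mm wide; open, the fingers measure 114 mm over their backs; the gripper's body (76 mm by 85 mm) begins 54 mm behind the grasp point. The pads swing forward as they close: fully open they stand 13 mm farther back than shut.
Start: joints at [1.252, 0.423, 1.63, -0, 1.089, -0.019], TCP at [0.185, 0.597, 0.304] pointing down, gripper open.
Joint ranges: [-3, 3], [-0.9, 2.11], [0.09, 2.58], [-1.31, 4.45], [0.11, 2.69], [-2.54, 2.54]. Speed limits (rad/s): [2.39, 2.39, 3.01, 3.14, 3.14, 3.14].

### API

Orientations are given as a unit quaternion [w, x, y, z].
In Python, from plant import monitor, vision, arm gives the robot as it stands.
- The arm moves only by the tool servo_tool, never from a script. Its argument "moves" is a list that holds one entry, the list of rows, each a list of 5 numbers: the opening in per cent of the stroke, from 0 (shut) to 100 (fully open), then the shift along the tool's x, y, z in m, then the turn about the tool's x in rad. In form: [[[gripper, tx, ty, tz, turn], ...]]. A call has exactly 8 rows; each row is the pose to reach, as a shift and turn from the pose commanded when the call began, along the tool's axes at that moment; what a row does not reach only later rows make up. A row lasts 1/8 s, in which the tool goes at most 62.5 mm and 10.7 degrees, less where a joint would pass 70% of its speed; a pose out of reach is approached as far as the arm can. A call with a gripper value outside its range is refused whole. The fingers move at their own pace and stop on an object; "grip_force" is the grip in N (left out, the last holds). Time passes only in rows, so rows that repeat a pose let the fingers close, or fill a call up. It gives the time, the measured TCP pose, the force and the opening at its end, in the units of the state.
- monitor.get_state(): the state, without advancing time (a new reading comes with each control period).
- vision.snapshot(name): name is "scene" or "top" or "wrist"; returns a dict with "image" (384x512x3 uint8, blue, green, red), "depth" (384x512 float32, m along the optical axis (not along the pixel's ray), 0 where there is no reading), "K" (3x3 intrinsics, pixels), "D" ([k1, k2, p1, p2, k3] as OpenCV has them; the pictures are not rectified), "T" (4x4, takes a point from camera to world coordinates). Camera axes: x right, y down, z forward; pixel columns grow to the right and rows downward; lengths in m; the calibration is good to about 2 mm. A picture is of the moment at which its call begins.
- arm.finish_job(): hands the job in, once; it reports no verdict.
The state is a dict: "time_s": time; "joint_positions": joint angles; "dq": joint speeds; "joint_efforts": joint torques, N m; "tcp_pos": TCP position; "ee_rot": TCP orientation; "ft_force": force on the tool from outside, world axes, zero at the start; "torque": the same for the moment, N m; "opening": finger opening in m.
Only numpy, scipy, OpenCV 4.12 (cv2) and the standard library are available. Lean on these libraries where they do the work, as an engineer would, in place of code of your own. Each camera call takes 0.05 s, during which the arm holds its last target.

## Working session

There is one attempt and no reset: what is moved stays moved. The work goes in short steps, Python scripts to look and compute and a tool call to move; the robot and the scene stay as the last step left them, time stands still between calls to the robot, and variables do not carry over. Pictures are saved under pics/ and viewed, and the job is handed in when it is done.

Besides the shell and the picture viewer there is one more tool, called after "Emit:" by a JSON object that holds its "method" and its "body", one argument or row to a line. servo_tool: Moves the arm, as the interface text tells. Its arguments: {"type":"object","properties":{"moves":{"type":"array"},"grip_force":{"type":"number"}},"required":["moves"]}

```bash
ls; mkdir -p pics; python3 - <<'E'
from plant import monitor, vision, arm
import cv2
s=monitor.get_state()
for k,v in s.items(): print(k,v)
print(arm.grasp_offset)
import pickle
for n in("scene","top"):
    d=vision.snapshot(n); cv2.imwrite(f"pics/{n}0.png",d["image"]); pickle.dump(d,open(f"{n}0.pkl","wb")); print(n,d["K"],d["D"],d["T"])
E
```

```text
pics
time_s 0.0
joint_positions [ 1.25200776e+00  4.23835992e-01  1.63070965e+00 -4.45442344e-05
  1.08860321e+00 -1.89740996e-02]
dq [ 0.00149236 -0.00172562  0.00044382 -0.00021851 -0.00146878 -0.00070677]
joint_efforts [-6.35050365e-04 -5.57375264e+01 -2.81736606e+01 -2.62506347e-05
  7.49995321e-03 -1.99774712e-05]
tcp_pos [0.18441818 0.59670588 0.30314091]
ee_rot [ 0.56862032 -0.42005453  0.569502    0.41939552]
ft_force [-0.40032875 -0.50686873  0.52935659]
torque [-0.04280919 -0.03447388 -0.0321718 ]
opening 0.08527848487241459
0.0539
scene [[402.48124254   0.         249.91504632]
 [  0.         402.48124254 188.29115742]
 [  0.           0.           1.        ]] [-0.13360732  0.          0.          0.          0.        ] [[ 0.08111277  0.64619328 -0.75885108  1.26601347]
 [ 0.99669383 -0.04899332  0.06481568 -0.04383016]
 [ 0.00470483 -0.76159956 -0.64803084  0.64399141]
 [ 0.          0.          0.          1.        ]]
top [[426.15621628   0.         260.7367112 ]
 [  0.         426.15621628 194.5984407 ]
 [  0.           0.           1.        ]] [-0.05566764  0.          0.          0.          0.        ] [[ 0.01583878 -0.99358585  0.11196556  0.44150854]
 [-0.99966019 -0.01341715  0.02234896 -0.01546349]
 [-0.02070335 -0.11228149 -0.99346074  1.08204269]
 [ 0.          0.          0.          1.        ]]
```

View pics/scene0.png

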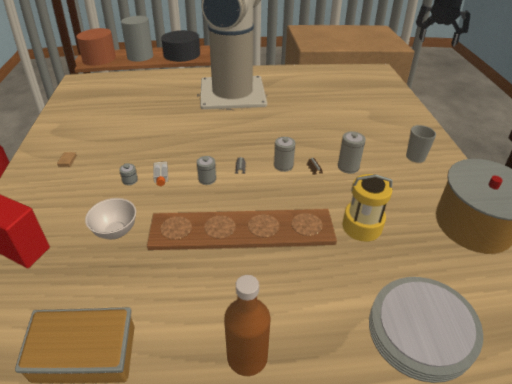

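View pics/top0.png

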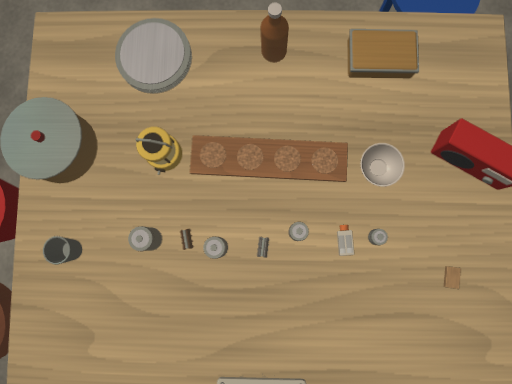

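```bash
cat > h.py <<'E'
import numpy as np,cv2,pickle
def ray(d,uv,z):
    uv=np.array(uv,float).reshape(-1,1,2)
    n=cv2.undistortPoints(uv,d["K"],d["D"]).reshape(-1,2)
    r=np.c_[n,np.ones(len(n))]@d["T"][:3,:3].T; o=d["T"][:3,3]
    return o+r*((np.broadcast_to(z,len(n))-o[2])/r[:,2])[:,None]
def proj(d,P):
    Ti=np.linalg.inv(d["T"]); 
    return cv2.projectPoints(np.array(P,float).reshape(-1,1,3),cv2.Rodrigues(Ti[:3,:3])[0],Ti[:3,3],d["K"],d["D"])[0].reshape(-1,2)
E
python3 - <<'E'
from h import *
d=pickle.load(open("top0.pkl","rb")); im=d["image"]
a=cv2.resize(im[205:275,110:400],None,fx=2.7,fy=2.7,interpolation=2)
b=cv2.resize(im[120:190,130:420],None,fx=2.7,fy=2.7,interpolation=2)
cv2.imwrite("pics/crop1.png",np.vstack([a,b]))
d=pickle.load(open("scene0.pkl","rb")); im=d["image"]
a=cv2.resize(im[120:260,80:400],None,fx=2.5,fy=2.5,interpolation=2)
cv2.imwrite("pics/crop2.png",a)
E
```

```text
(no output)
```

View pics/crop1.png

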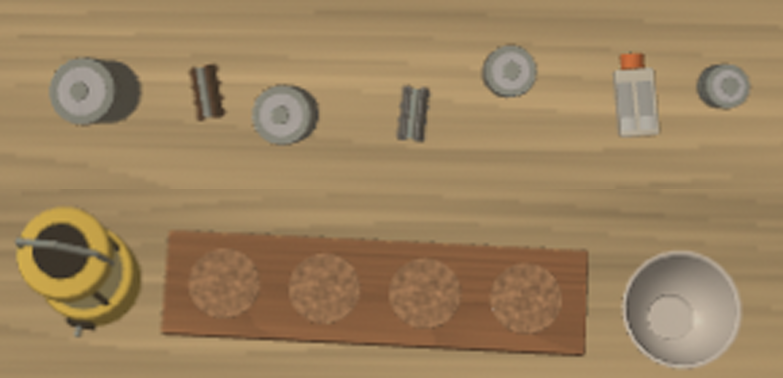

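View pics/crop2.png

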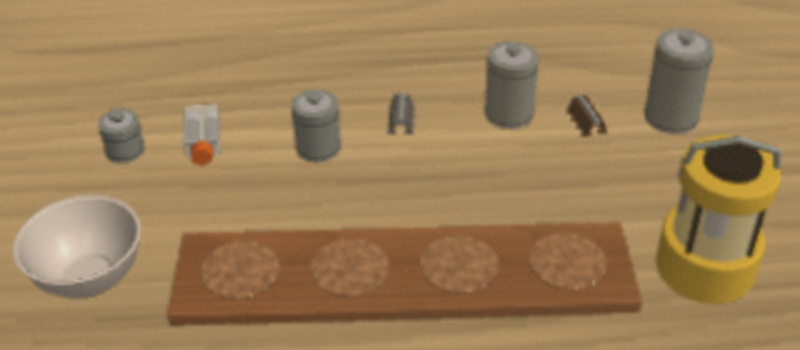

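```bash
python3 - <<'E'
from h import *
d=pickle.load(open("top0.pkl","rb"))
s=pickle.load(open("scene0.pkl","rb"))
f=lambda L,ox,oy,k: [((x+.5)/k-.5+ox,(y+.5)/k-.5+oy) for x,y in L]
kn=f([(730,86),(512,70),(281,115),(79,91)],110,205,2.7)
lid=f([(725,87),(510,71),(283,114),(82,92)],110,205,2.7)
h=np.array([.04,.058,.076,.094])
print(ray(d,kn,h+.01)); print(ray(d,lid,h))
ks=f([(119,114),(315,97),(513,47),(685,36)],80,120,2.5)
print(ray(s,ks,h+.01))
m=ray(d,f([(224,94),(324,100),(425,104),(525,109)],130,120,2.7),.018);print(m,np.linalg.norm(np.diff(m,axis=0),axis=1))
ms=ray(s,f([(568,260),(459,263),(350,266),(241,268)],80,120,2.5),.018);print(ms)
# depth check
for n,(u,v) in enumerate(lid): print(d["depth"][int(round(v))-1:int(round(v))+2,int(round(u))-1:int(round(u))+2].mean())
E
```

```text
[[ 0.46005319 -0.28130501  0.05      ]
 [ 0.47114265 -0.08545745  0.068     ]
 [ 0.42882979  0.11441337  0.086     ]
 [ 0.44619281  0.28618709  0.104     ]]
[[ 0.45927894 -0.27935245  0.04      ]
 [ 0.47052503 -0.08438219  0.058     ]
 [ 0.42959917  0.11399148  0.076     ]
 [ 0.44543071  0.28660196  0.094     ]]
[[ 0.4601886  -0.27935253  0.05      ]
 [ 0.47240364 -0.08401121  0.068     ]
 [ 0.42670849  0.11536002  0.086     ]
 [ 0.44496371  0.28580605  0.104     ]]
[[ 0.66264003  0.13271798  0.018     ]
 [ 0.65790839  0.03809768  0.018     ]
 [ 0.65520655 -0.05690354  0.018     ]
 [ 0.65162931 -0.15070625  0.018     ]] [0.09473853 0.09503964 0.0938709 ]
[[ 0.66135752  0.13323657  0.018     ]
 [ 0.65742096  0.03781148  0.018     ]
 [ 0.65387666 -0.05666595  0.018     ]
 [ 0.64948225 -0.15108467  0.018     ]]
0.91228294
1.0105243
0.9914572
0.97913074
```

```bash
cat >> h.py <<'E'
from scipy.spatial.transform import Rotation as Ro
def st():
    from plant import monitor
    s=monitor.get_state(); q=s["ee_rot"]; R=Ro.from_quat([q[1],q[2],q[3],q[0]]).as_matrix()
    return s,R
def plan(x,y,zg,jaw=0.04):
    """tool shift to bring grasp point to x,y,zg; turn to have jaw at angle jaw from world x"""
    s,R=st(); p=s["tcp_pos"]; tgt=np.array([x,y,zg+.0539])
    a=np.arctan2(R[1,2],R[0,2]); 
    turn=-(jaw-a); turn=(turn+np.pi/2)%np.pi-np.pi/2
    print("t",s["time_s"],"pos",p.round(4),"jaw",a.round(4),"q6",s["joint_positions"].round(3),"open",s["opening"],"F",s["ft_force"].round(1))
    print("shift tool",(R.T@(tgt-p)).round(4),"turn",turn.round(4)); 
    return s,R
E
python3 - <<'E'
from h import *
s,R=plan(.4457,.2862,.12,0.04); print(R.round(4))
s,R=plan(.46,-.2803,.12,-0.04)
E
```

```text
t 0.1 pos [0.1844 0.5967 0.3032] jaw 1.271 q6 [ 1.252  0.424  1.631  0.     1.089 -0.019] open 0.08539232575139143 F [0.3 0.1 0.5]
shift tool [ 0.1296 -0.3413 -0.2193] turn 1.231
[[-5.000e-04 -9.554e-01  2.953e-01]
 [-1.400e-03  2.953e-01  9.554e-01]
 [-1.000e+00  0.000e+00 -1.500e-03]]
t 0.1 pos [0.1844 0.5967 0.3032] jaw 1.271 q6 [ 1.252  0.424  1.631  0.     1.089 -0.019] open 0.08539232575139143 F [0.3 0.1 0.5]
shift tool [ 0.1304 -0.5223 -0.7563] turn 1.311
```

Emit:
{"method": "servo_tool", "body": {
  "moves": [
    [[100, 0, -0.02, -0.02, 0.1], [100, 0, -0.07, -0.06, 0.28], [100, 0, -0.12, -0.1, 0.46], [100, 0, -0.17, -0.15, 0.64], [100, 0, -0.22, -0.19, 0.82], [100, 0, -0.26, -0.23, 1.0], [100, 0, -0.31, -0.275, 1.17], [100, 0, -0.34, -0.31, 1.311]]
  ]
}}

```text
time_s: 1.1
tcp_pos: [0.4187, 0.1986, 0.3039]
ee_rot: [0.707, 0.016, 0.707, -0.016]
ft_force: [0.6, 0.5, 0.5]
opening: 0.0856
```

```bash
python3 - <<'E'
from h import *
plan(.46,-.2803,.10,-0.04)
E
```

```text
t 1.1 pos [0.4187 0.1986 0.3039] jaw -0.0452 q6 [ 0.417  0.184  1.976 -0.     0.982  0.463] open 0.08555286695644464 F [0.6 0.5 0.5]
shift tool [ 0.15   -0.4766  0.0629] turn -0.0052
```

Emit:
{"method": "servo_tool", "body": {
  "moves": [
    [[100, 0, -0.03, 0.005, 0.005], [100, 0.01, -0.09, 0.012, 0.005], [100, 0.03, -0.15, 0.02, 0.005], [100, 0.05, -0.205, 0.028, 0.005], [100, 0.07, -0.26, 0.036, 0.005], [100, 0.09, -0.315, 0.045, 0.005], [100, 0.11, -0.37, 0.053, 0.005], [100, 0.13, -0.425, 0.058, 0.005]]
  ]
}}

```text
time_s: 2.1
tcp_pos: [0.4588, -0.2284, 0.1731]
ee_rot: [0.707, 0.016, 0.707, -0.016]
ft_force: [1.5, 0.3, 0.1]
opening: 0.0853
```

Emit:
{"method": "servo_tool", "body": {
  "moves": [
    [[100, 0.01, -0.03, 0.003, 0], [100, 0.02, -0.05, 0.005, 0], [100, 0.02, -0.05, 0.005, 0], [100, 0.02, -0.05, 0.005, 0], [100, 0.02, -0.05, 0.005, 0], [100, 0.02, -0.05, 0.005, 0], [100, 0.02, -0.05, 0.005, 0], [100, 0.02, -0.05, 0.005, 0]]
  ]
}}

```text
time_s: 3.1
tcp_pos: [0.4616, -0.2765, 0.1541]
ee_rot: [0.707, 0.016, 0.707, -0.016]
ft_force: [0.5, -0.1, -0.6]
opening: 0.0858
```

```bash
python3 - <<'E'
from h import *
plan(.46,-.2803,.026,-0.04)
from plant import vision
d=vision.snapshot("wrist");cv2.imwrite("pics/w1.png",d["image"])
print(d["T"].round(3), proj(d,[[.46,-.2803,.05],[.46,-.2803,.04]]))
E
```

```text
t 3.1 pos [ 0.4616 -0.2765  0.1541] jaw -0.0447 q6 [-0.562  0.521  1.91   0.     0.71  -0.517] open 0.08578670873580796 F [ 0.5 -0.1 -0.6]
shift tool [ 0.0742 -0.0039 -0.0015] turn -0.0047
[[ 0.999 -0.043 -0.012  0.464]
 [-0.044 -0.958 -0.284 -0.203]
 [ 0.001  0.284 -0.959  0.225]
 [ 0.     0.     0.     1.   ]] [[254.99361052 235.5362352 ]
 [255.07068467 229.04301718]]
```

View pics/w1.png

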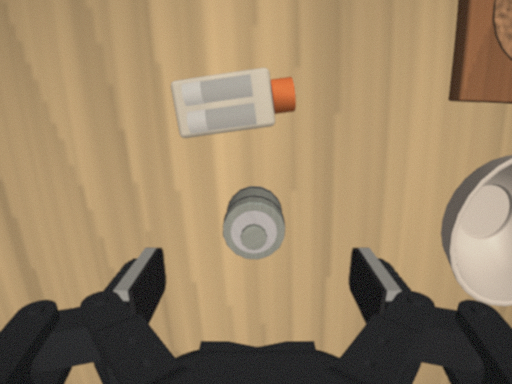

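Emit:
{"method": "servo_tool", "body": {
  "moves": [
    [[100, 0.02, -0.004, -0.0015, 0], [100, 0.04, -0.004, -0.0015, 0], [100, 0.06, -0.004, -0.0015, 0], [100, 0.07, -0.004, -0.0015, 0], [100, 0.074, -0.004, -0.0015, 0], [100, 0.074, -0.004, -0.0015, 0], [70, 0.074, -0.004, -0.0015, 0], [60, 0.074, -0.004, -0.0015, 0]]
  ],
  "grip_force": 50
}}

```text
time_s: 4.15
tcp_pos: [0.4601, -0.2807, 0.0805]
ee_rot: [0.707, 0.016, 0.707, -0.016]
ft_force: [0.2, -0.4, 0.3]
opening: 0.0519
```

Emit:
{"method": "servo_tool", "body": {
  "moves": [
    [[50, 0, 0, 0, 0], [40, 0, 0, 0, 0], [20, 0, 0, 0, 0], [20, 0, 0, 0, 0], [20, 0, 0, 0, 0], [20, 0, 0, 0, 0], [20, 0, 0, 0, 0], [20, 0, 0, 0, 0]]
  ]
}}

```text
time_s: 5.15
tcp_pos: [0.46, -0.2806, 0.0805]
ee_rot: [0.707, 0.016, 0.707, -0.016]
ft_force: [-0.9, 0.9, 5.5]
opening: 0.0388
```

```bash
python3 - <<'E'
from h import *
plan(.662,.1325,.1,-0.04)
E
```

```text
t 5.15 pos [ 0.46   -0.2806  0.0805] jaw -0.045 q6 [-0.57   0.654  1.918  0.     0.568 -0.525] open 0.038844028292816586 F [-0.9  0.9  5.5]
shift tool [-0.0735  0.4218  0.1832] turn -0.005
```

Emit:
{"method": "servo_tool", "body": {
  "moves": [
    [[20, -0.01, 0, 0, 0], [20, -0.03, 0, 0, 0], [20, -0.06, 0.01, 0, 0], [20, -0.09, 0.03, 0.01, 0], [20, -0.1, 0.06, 0.03, 0], [20, -0.1, 0.1, 0.05, 0], [20, -0.1, 0.14, 0.07, 0], [20, -0.1, 0.18, 0.09, 0]]
  ]
}}

```text
time_s: 6.15
tcp_pos: [0.5584, -0.1035, 0.1806]
ee_rot: [0.707, 0.016, 0.707, -0.016]
ft_force: [-0.2, -0.5, -1.1]
opening: 0.0387
```

Emit:
{"method": "servo_tool", "body": {
  "moves": [
    [[20, 0, 0.04, 0.016, 0], [20, 0, 0.08, 0.034, 0], [20, 0, 0.12, 0.05, 0], [20, 0, 0.16, 0.066, 0], [20, 0, 0.195, 0.08, 0], [20, 0, 0.22, 0.088, 0], [20, 0, 0.235, 0.093, 0], [20, 0, 0.242, 0.093, 0]]
  ]
}}

```text
time_s: 7.15
tcp_pos: [0.6616, 0.1331, 0.1799]
ee_rot: [0.707, 0.016, 0.707, -0.016]
ft_force: [-0.4, -0.5, -0.2]
opening: 0.0387
```

```bash
python3 - <<'E'
from h import *
plan(.662,.1325,.047,-0.04)
from plant import vision
for n in("wrist","top"):
  d=vision.snapshot(n);cv2.imwrite(f"pics/{n}2.png",d["image"]); pickle.dump(d,open(n+"2.pkl","wb"))
E
```

```text
t 7.15 pos [0.6616 0.1331 0.1799] jaw -0.0447 q6 [ 0.181  0.64   1.582 -0.     0.919  0.226] open 0.03870395732752335 F [-0.4 -0.5 -0.2]
shift tool [ 0.079  -0.0005  0.0004] turn -0.0047
```

View pics/wrist2.png

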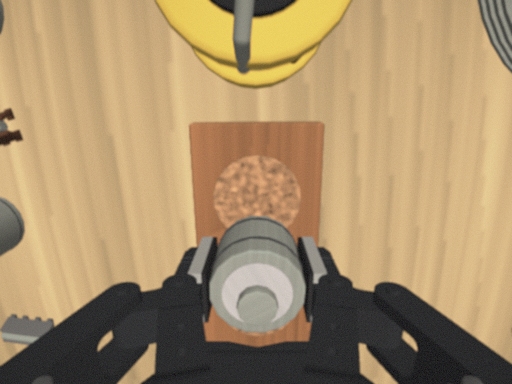

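View pics/top2.png

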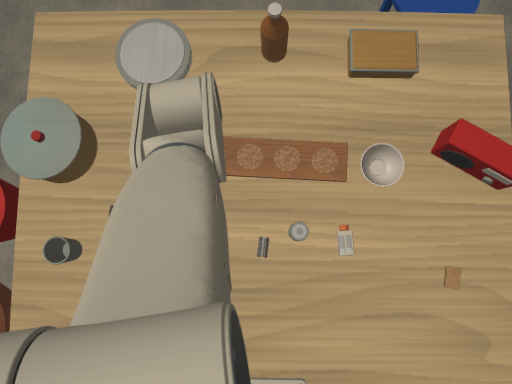

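```bash
python3 - <<'E'
from h import *
d=pickle.load(open("wrist2.pkl","rb"))
print(ray(d,[(257,155.5),(214,196),(300,196),(257,196)],.018))
E
```

```text
[[0.66291768 0.16758975 0.018     ]
 [0.62860386 0.13785396 0.018     ]
 [0.69446543 0.13491273 0.018     ]
 [0.66153142 0.13638544 0.018     ]]
```

Emit:
{"method": "servo_tool", "body": {
  "moves": [
    [[20, 0.02, 0, 0, 0], [20, 0.04, 0, 0, 0], [20, 0.055, 0, 0, 0], [20, 0.065, 0, 0, 0], [20, 0.072, 0, 0, 0], [20, 0.076, 0, 0, 0], [20, 0.079, 0, 0, 0], [20, 0.08, 0, 0, 0]]
  ]
}}

```text
time_s: 8.25
tcp_pos: [0.6618, 0.1329, 0.1001]
ee_rot: [0.707, 0.016, 0.707, -0.016]
ft_force: [-0.3, 0.5, -0.8]
opening: 0.0394
```

Emit:
{"method": "servo_tool", "body": {
  "moves": [
    [[20, 0.001, 0, 0, 0], [20, 0.0015, 0, 0, 0], [20, 0.0015, 0, 0, 0], [50, 0.0015, 0, 0, 0], [60, 0.0015, 0, 0, 0], [80, 0.0015, 0, 0, 0], [80, 0.0015, 0, 0, 0], [80, 0.0015, 0, 0, 0]]
  ]
}}

```text
time_s: 9.25
tcp_pos: [0.6617, 0.1328, 0.0984]
ee_rot: [0.707, 0.016, 0.707, -0.016]
ft_force: [-0.3, -1.0, -0.1]
opening: 0.068
```

Emit:
{"method": "servo_tool", "body": {
  "moves": [
    [[80, -0.015, 0, 0, 0], [100, -0.04, 0, 0, 0], [100, -0.07, 0, 0, 0], [100, -0.1, 0, 0, 0], [100, -0.12, -0.01, -0.01, 0], [100, -0.12, -0.04, -0.035, 0], [100, -0.12, -0.075, -0.07, 0], [100, -0.12, -0.11, -0.1, 0]]
  ]
}}

```text
time_s: 10.25
tcp_pos: [0.5557, 0.0266, 0.2195]
ee_rot: [0.707, 0.016, 0.707, -0.016]
ft_force: [-0.1, -1.5, 0.3]
opening: 0.0855
```

```bash
python3 - <<'E'
from h import *
plan(.4715,-.0847,.12,-0.04)
from plant import vision
for n in("scene",):
  d=vision.snapshot(n);cv2.imwrite(f"pics/{n}3.png",d["image"]); pickle.dump(d,open(n+"3.pkl","wb"))
E
```

```text
t 10.25 pos [0.5557 0.0266 0.2195] jaw -0.0445 q6 [ 0.027  0.437  1.843 -0.     0.86   0.071] open 0.08546101503153539 F [-0.1 -1.5  0.3]
shift tool [ 0.0456 -0.115  -0.0792] turn -0.0045
```

View pics/scene3.png

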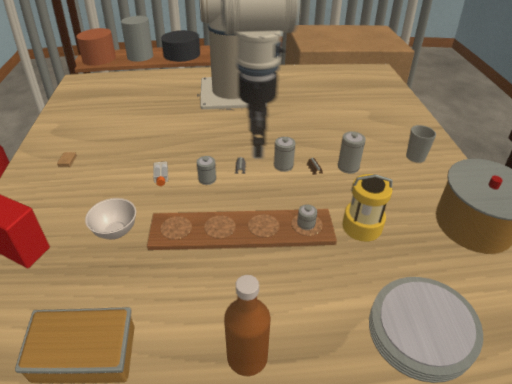

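Emit:
{"method": "servo_tool", "body": {
  "moves": [
    [[100, 0, -0.02, -0.015, 0], [100, 0, -0.05, -0.035, 0], [100, 0.01, -0.08, -0.055, 0], [100, 0.02, -0.105, -0.073, 0], [100, 0.03, -0.115, -0.079, 0], [100, 0.03, -0.115, -0.079, 0], [100, 0.03, -0.115, -0.079, 0], [100, 0.03, -0.115, -0.079, 0]]
  ]
}}

```text
time_s: 11.3
tcp_pos: [0.4736, -0.0834, 0.1888]
ee_rot: [0.707, 0.015, 0.707, -0.016]
ft_force: [-0.1, -0.4, -0.1]
opening: 0.0849
```

```bash
python3 - <<'E'
from h import *
plan(.4715,-.0847,.034,-0.04)
from plant import vision
d=vision.snapshot("wrist");cv2.imwrite("pics/w4.png",d["image"])
print(proj(d,[[.4715,-.0847,.068],[.4715,-.0847,.058]]))
E
```

```text
t 11.3 pos [ 0.4736 -0.0834  0.1888] jaw -0.044 q6 [-0.199  0.396  2.021  0.     0.723 -0.155] open 0.08493446886627486 F [-0.1 -0.4 -0.1]
shift tool [ 0.1009 -0.0014 -0.0021] turn -0.004
[[254.06352292 221.42014215]
 [254.16356895 216.01032397]]
```

View pics/w4.png

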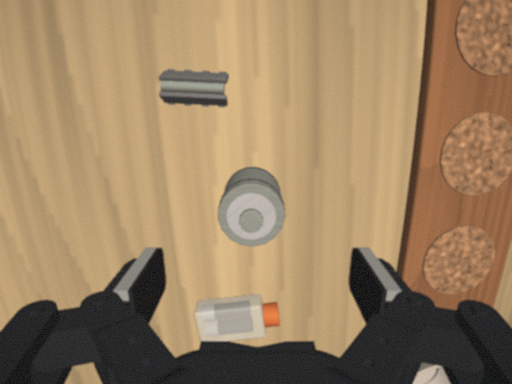

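Emit:
{"method": "servo_tool", "body": {
  "moves": [
    [[100, 0.02, -0.001, -0.0033, 0], [100, 0.045, -0.001, -0.0033, 0], [100, 0.07, -0.001, -0.0033, 0], [100, 0.09, -0.001, -0.0033, 0], [100, 0.101, -0.001, -0.0033, 0], [100, 0.101, -0.001, -0.0033, 0], [70, 0.101, -0.001, -0.0033, 0], [60, 0.101, -0.001, -0.0033, 0]]
  ]
}}

```text
time_s: 12.35
tcp_pos: [0.4698, -0.0849, 0.0881]
ee_rot: [0.707, 0.016, 0.706, -0.016]
ft_force: [-0.0, -0.4, -0.4]
opening: 0.0522
```

Emit:
{"method": "servo_tool", "body": {
  "moves": [
    [[50, 0, 0, 0, 0], [40, 0, 0, 0, 0], [30, 0, 0, 0, 0], [30, 0, 0, 0, 0], [30, 0, 0, 0, 0], [30, 0, 0, 0, 0], [30, 0, 0, 0, 0], [30, 0, 0, 0, 0]]
  ]
}}

```text
time_s: 13.35
tcp_pos: [0.4698, -0.0849, 0.0883]
ee_rot: [0.707, 0.016, 0.706, -0.016]
ft_force: [-0.8, 0.0, 6.0]
opening: 0.045
```

```bash
python3 - <<'E'
from h import *
plan(.658,.038,.134,-0.04)
E
```

```text
t 13.35 pos [ 0.4698 -0.0849  0.0883] jaw -0.045 q6 [-0.204  0.591  2.053  0.     0.496 -0.159] open 0.04504842426871691 F [-0.8  0.   6. ]
shift tool [-0.0994  0.1312  0.1826] turn -0.005
```

Emit:
{"method": "servo_tool", "body": {
  "moves": [
    [[30, -0.01, 0, 0, 0], [30, -0.03, 0, 0, 0], [30, -0.06, 0, 0.01, 0], [30, -0.085, 0.02, 0.03, 0], [30, -0.1, 0.04, 0.06, 0], [30, -0.1, 0.06, 0.09, 0], [30, -0.1, 0.085, 0.12, 0], [30, -0.1, 0.105, 0.15, 0]]
  ]
}}

```text
time_s: 14.35
tcp_pos: [0.6247, 0.0143, 0.1883]
ee_rot: [0.707, 0.016, 0.707, -0.016]
ft_force: [0.7, -0.9, -0.8]
opening: 0.0451
```

Emit:
{"method": "servo_tool", "body": {
  "moves": [
    [[30, 0, 0.015, 0.015, 0], [30, 0, 0.022, 0.026, 0], [30, 0, 0.026, 0.032, 0], [30, 0, 0.026, 0.033, 0], [30, 0, 0.026, 0.033, 0], [30, 0, 0.026, 0.033, 0], [30, 0, 0.026, 0.033, 0], [30, 0, 0.026, 0.033, 0]]
  ]
}}

```text
time_s: 15.35
tcp_pos: [0.658, 0.0377, 0.1874]
ee_rot: [0.707, 0.016, 0.707, -0.016]
ft_force: [0.5, 0.4, -0.9]
opening: 0.0453
```

```bash
python3 - <<'E'
from h import *
plan(.658,.038,.0529,-0.04)
E
```

```text
t 15.35 pos [0.658  0.0377 0.1874] jaw -0.0452 q6 [0.039 0.61  1.619 0.    0.913 0.084] open 0.045304686063029044 F [ 0.5  0.4 -0.9]
shift tool [0.0806 0.0003 0.    ] turn -0.0052
```

Emit:
{"method": "servo_tool", "body": {
  "moves": [
    [[30, 0.02, 0, 0, 0], [30, 0.04, 0, 0, 0], [30, 0.055, 0, 0, 0], [30, 0.065, 0, 0, 0], [30, 0.073, 0, 0, 0], [30, 0.077, 0, 0, 0], [30, 0.0795, 0, 0, 0], [30, 0.081, 0, 0, 0]]
  ]
}}

```text
time_s: 16.35
tcp_pos: [0.6583, 0.0379, 0.1067]
ee_rot: [0.707, 0.016, 0.707, -0.016]
ft_force: [0.8, 0.3, -1.7]
opening: 0.0456
```

Emit:
{"method": "servo_tool", "body": {
  "moves": [
    [[30, 0.0005, 0, 0, 0], [30, 0.0005, 0, 0, 0], [50, 0.0005, 0, 0, 0], [60, 0.0005, 0, 0, 0], [70, 0.0005, 0, 0, 0], [85, 0.0005, 0, 0, 0], [85, 0.0005, 0, 0, 0], [85, 0.0005, 0, 0, 0]]
  ]
}}

```text
time_s: 17.35
tcp_pos: [0.6581, 0.0378, 0.1059]
ee_rot: [0.707, 0.016, 0.707, -0.016]
ft_force: [0.2, -0.6, 0.7]
opening: 0.0725
```

Emit:
{"method": "servo_tool", "body": {
  "moves": [
    [[85, -0.015, 0, 0, 0], [100, -0.04, 0, 0, 0], [100, -0.07, 0, 0, 0], [100, -0.1, 0, 0, 0], [100, -0.12, 0.01, -0.01, 0], [100, -0.12, 0.03, -0.05, 0], [100, -0.12, 0.05, -0.1, 0], [100, -0.12, 0.065, -0.15, 0]]
  ]
}}

```text
time_s: 18.35
tcp_pos: [0.5089, 0.1106, 0.2262]
ee_rot: [0.707, 0.016, 0.707, -0.016]
ft_force: [0.6, 0.2, -0.3]
opening: 0.0853
```

```bash
python3 - <<'E'
from h import *
plan(.4283,.1145,.13,-0.04)
from plant import vision
for n in("scene",):
  d=vision.snapshot(n);cv2.imwrite(f"pics/{n}5.png",d["image"]); pickle.dump(d,open(n+"5.pkl","wb"))
E
```

```text
t 18.35 pos [0.5089 0.1106 0.2262] jaw -0.0448 q6 [0.191 0.382 1.916 0.    0.844 0.236] open 0.08532786958425567 F [ 0.6  0.2 -0.3]
shift tool [ 0.0423  0.0003 -0.0806] turn -0.0048
```

View pics/scene5.png

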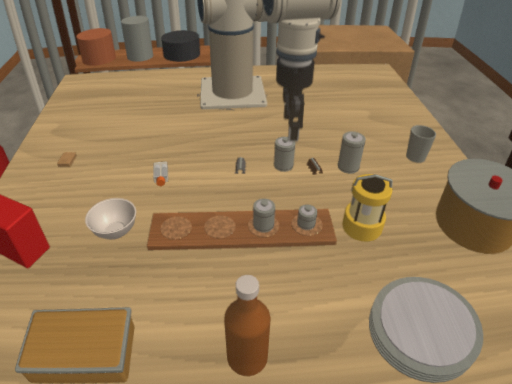

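Emit:
{"method": "servo_tool", "body": {
  "moves": [
    [[100, 0, 0, -0.02, 0], [100, 0, 0, -0.045, 0], [100, 0.005, 0, -0.07, 0], [100, 0.015, 0, -0.08, 0], [100, 0.02, 0, -0.08, 0], [100, 0.02, 0, -0.08, 0], [100, 0.02, 0, -0.08, 0], [100, 0.02, 0, -0.08, 0]]
  ]
}}

```text
time_s: 19.4
tcp_pos: [0.4318, 0.1131, 0.206]
ee_rot: [0.707, 0.016, 0.707, -0.016]
ft_force: [-0.3, 0.3, 0.5]
opening: 0.0853
```

```bash
python3 - <<'E'
from h import *
plan(.4283,.1145,.05,-0.04)
from plant import vision
d=vision.snapshot("wrist");cv2.imwrite("pics/w6.png",d["image"])
print(proj(d,[[.4283,.1145,.086],[.4283,.1145,.076]]))
E
```

```text
t 19.4 pos [0.4318 0.1131 0.206 ] jaw -0.0453 q6 [0.23  0.323 2.084 0.    0.734 0.275] open 0.08532868954016447 F [-0.3  0.3  0.5]
shift tool [ 0.1021  0.0012 -0.0036] turn -0.0053
[[251.76239924 218.09409058]
 [251.9755358  212.79833719]]
```

View pics/w6.png

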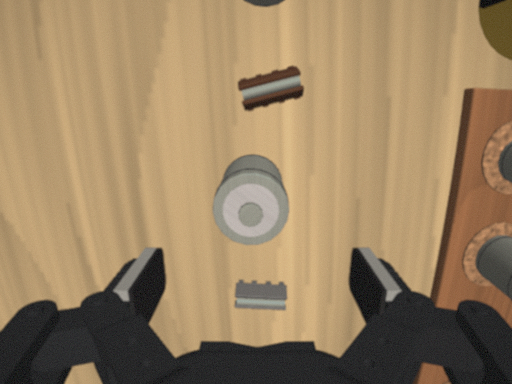

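Emit:
{"method": "servo_tool", "body": {
  "moves": [
    [[100, 0.02, 0.003, -0.004, 0], [100, 0.045, 0.003, -0.004, 0], [100, 0.07, 0.003, -0.004, 0], [100, 0.09, 0.003, -0.004, 0], [100, 0.102, 0.003, -0.004, 0], [100, 0.102, 0.003, -0.004, 0], [80, 0.102, 0.003, -0.004, 0], [70, 0.102, 0.003, -0.004, 0]]
  ]
}}

```text
time_s: 20.45
tcp_pos: [0.4278, 0.1164, 0.1046]
ee_rot: [0.707, 0.016, 0.706, -0.016]
ft_force: [0.5, -0.5, 0.2]
opening: 0.0596
```

Emit:
{"method": "servo_tool", "body": {
  "moves": [
    [[60, 0, 0, 0, 0], [50, 0, 0, 0, 0], [40, 0, 0, 0, 0], [40, 0, 0, 0, 0], [40, 0, 0, 0, 0], [40, 0, 0, 0, 0], [40, 0, 0, 0, 0], [40, 0, 0, 0, 0]]
  ]
}}

```text
time_s: 21.45
tcp_pos: [0.4277, 0.1164, 0.1048]
ee_rot: [0.707, 0.016, 0.707, -0.016]
ft_force: [-0.4, 0.3, 8.6]
opening: 0.051
```

```bash
python3 - <<'E'
from h import *
plan(.6545,-.0568,.18,-0.04)
from plant import vision
d=vision.snapshot("wrist");cv2.imwrite("pics/w7.png",d["image"])
E
```

```text
t 21.45 pos [0.4277 0.1164 0.1048] jaw -0.045 q6 [ 0.239  0.53   2.125 -0.     0.485  0.284] open 0.05099926679926615 F [-0.4  0.3  8.6]
shift tool [-0.1289 -0.1628  0.2345] turn -0.005
```

View pics/w7.png

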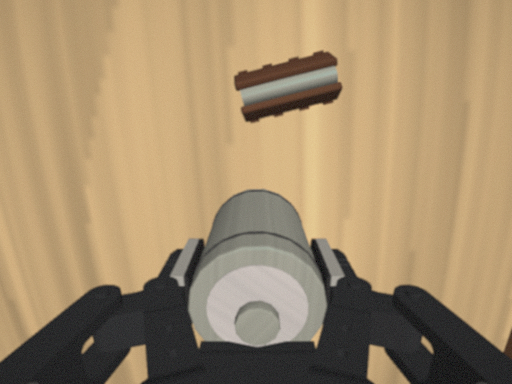

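Emit:
{"method": "servo_tool", "body": {
  "moves": [
    [[40, -0.01, 0, 0, 0], [40, -0.03, 0, 0, 0], [40, -0.06, 0, 0, 0], [40, -0.09, -0.01, 0.01, 0], [40, -0.115, -0.035, 0.03, 0], [40, -0.12, -0.065, 0.06, 0], [40, -0.12, -0.095, 0.095, 0], [40, -0.12, -0.125, 0.135, 0]]
  ]
}}

```text
time_s: 22.5
tcp_pos: [0.5571, -0.0157, 0.2248]
ee_rot: [0.707, 0.016, 0.707, -0.016]
ft_force: [1.2, 0.2, -1.3]
opening: 0.0509
```

Emit:
{"method": "servo_tool", "body": {
  "moves": [
    [[40, 0, -0.02, 0.035, 0], [40, 0, -0.032, 0.065, 0], [40, 0, -0.037, 0.085, 0], [40, 0, -0.038, 0.096, 0], [40, 0, -0.038, 0.1, 0], [40, 0, -0.038, 0.1, 0], [40, 0, -0.038, 0.1, 0], [40, 0, -0.038, 0.1, 0]]
  ]
}}

```text
time_s: 23.5
tcp_pos: [0.6544, -0.0569, 0.224]
ee_rot: [0.707, 0.016, 0.707, -0.016]
ft_force: [-0.4, -0.9, -2.2]
opening: 0.0508
```

```bash
python3 - <<'E'
from h import *
plan(.6545,-.0568,.0694,-0.04)
E
```

```text
t 23.5 pos [ 0.6544 -0.0569  0.224 ] jaw -0.0447 q6 [-0.105  0.561  1.607 -0.     0.974 -0.06 ] open 0.050822591757713614 F [-0.4 -0.9 -2.2]
shift tool [1.007e-01 1.000e-04 1.000e-04] turn -0.0047
```

Emit:
{"method": "servo_tool", "body": {
  "moves": [
    [[40, 0.02, 0, 0, 0], [40, 0.045, 0, 0, 0], [40, 0.065, 0, 0, 0], [40, 0.08, 0, 0, 0], [40, 0.09, 0, 0, 0], [40, 0.096, 0, 0, 0], [40, 0.099, 0, 0, 0], [40, 0.101, 0, 0, 0]]
  ]
}}

```text
time_s: 24.5
tcp_pos: [0.6551, -0.0571, 0.1233]
ee_rot: [0.707, 0.016, 0.707, -0.016]
ft_force: [-0.0, 0.1, -0.9]
opening: 0.0509
```

Emit:
{"method": "servo_tool", "body": {
  "moves": [
    [[40, 0.0005, 0, 0, 0], [40, 0.0005, 0, 0, 0], [60, 0.0005, 0, 0, 0], [70, 0.0005, 0, 0, 0], [85, 0.0005, 0, 0, 0], [95, 0.0005, 0, 0, 0], [95, 0.0005, 0, 0, 0], [95, 0.0005, 0, 0, 0]]
  ]
}}

```text
time_s: 25.5
tcp_pos: [0.6548, -0.0571, 0.1224]
ee_rot: [0.707, 0.016, 0.707, -0.016]
ft_force: [0.3, 0.4, 0.0]
opening: 0.0813
```

Emit:
{"method": "servo_tool", "body": {
  "moves": [
    [[100, -0.015, 0, 0, 0], [100, -0.04, 0, 0, 0], [100, -0.07, 0, 0, 0], [100, -0.1, 0, 0, 0], [100, -0.12, 0.01, -0.02, 0], [100, -0.12, 0.04, -0.06, 0], [100, -0.12, 0.09, -0.09, 0], [100, -0.12, 0.15, -0.12, 0]]
  ]
}}

```text
time_s: 26.5
tcp_pos: [0.5428, 0.0948, 0.2438]
ee_rot: [0.708, 0.017, 0.706, -0.016]
ft_force: [0.8, 1.0, -0.6]
opening: 0.0855
```

```bash
python3 - <<'E'
from h import *
plan(.4457,.2862,.15,-0.04)
from plant import vision
for n in("scene",):
  d=vision.snapshot(n);cv2.imwrite(f"pics/{n}8.png",d["image"]); pickle.dump(d,open(n+"8.pkl","wb"))
E
```

```text
t 26.5 pos [0.5428 0.0948 0.2438] jaw -0.0467 q6 [0.151 0.395 1.841 0.    0.905 0.198] open 0.08548428759971584 F [ 0.8  1.  -0.6]
shift tool [ 0.0398  0.1866 -0.106 ] turn -0.0067
```

View pics/scene8.png

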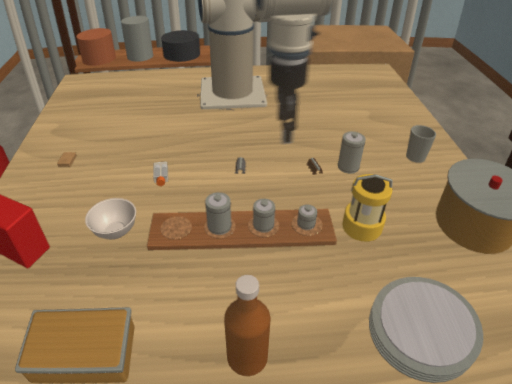

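Emit:
{"method": "servo_tool", "body": {
  "moves": [
    [[100, 0, 0.03, -0.02, 0], [100, 0, 0.07, -0.045, 0], [100, 0, 0.11, -0.07, 0], [100, 0, 0.15, -0.09, 0], [100, 0.01, 0.18, -0.102, 0], [100, 0.02, 0.187, -0.106, 0], [100, 0.02, 0.187, -0.106, 0], [100, 0.02, 0.187, -0.106, 0]]
  ]
}}

```text
time_s: 27.55
tcp_pos: [0.4465, 0.2847, 0.2227]
ee_rot: [0.707, 0.016, 0.707, -0.016]
ft_force: [0.3, -0.8, 0.2]
opening: 0.0858
```

```bash
python3 - <<'E'
from h import *
plan(.4457,.2862,.064,-0.04)
from plant import vision
d=vision.snapshot("wrist");cv2.imwrite("pics/w9.png",d["image"])
print(proj(d,[[.4457,.2862,.104],[.4457,.2862,.094],[.4457,.2912,.104]]))
E
```

```text
t 27.55 pos [0.4465 0.2847 0.2227] jaw -0.0459 q6 [ 0.545  0.399  1.899 -0.     0.844  0.591] open 0.08575924182435699 F [ 0.3 -0.8  0.2]
shift tool [ 0.1048  0.0015 -0.0009] turn -0.0059
[[255.97135067 218.4444353 ]
 [256.00050245 213.09517377]
 [255.60381256 211.04658088]]
```

View pics/w9.png

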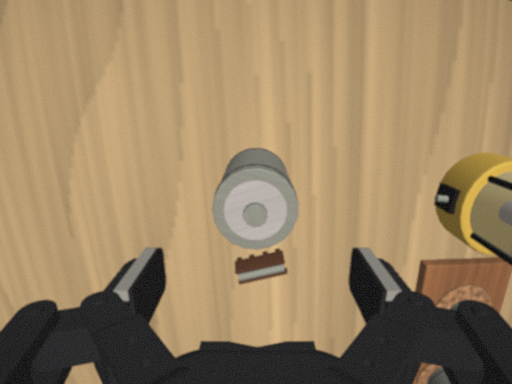

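Emit:
{"method": "servo_tool", "body": {
  "moves": [
    [[100, 0.02, 0.0035, -0.001, 0], [100, 0.045, 0.0035, -0.001, 0], [100, 0.07, 0.0035, -0.001, 0], [100, 0.09, 0.0035, -0.001, 0], [100, 0.105, 0.0035, -0.001, 0], [100, 0.105, 0.0035, -0.001, 0], [90, 0.105, 0.0035, -0.001, 0], [80, 0.105, 0.0035, -0.001, 0]]
  ]
}}

```text
time_s: 28.6
tcp_pos: [0.4457, 0.2893, 0.1182]
ee_rot: [0.707, 0.016, 0.706, -0.016]
ft_force: [-0.4, 0.2, 0.8]
opening: 0.0682
```

Emit:
{"method": "servo_tool", "body": {
  "moves": [
    [[70, 0, 0, 0, 0], [60, 0, 0, 0, 0], [45, 0, 0, 0, 0], [45, 0, 0, 0, 0], [45, 0, 0, 0, 0], [45, 0, 0, 0, 0], [45, 0, 0, 0, 0], [45, 0, 0, 0, 0]]
  ]
}}

```text
time_s: 29.6
tcp_pos: [0.4454, 0.2893, 0.1182]
ee_rot: [0.707, 0.016, 0.707, -0.016]
ft_force: [0.3, -1.7, 5.7]
opening: 0.0572
```

```bash
python3 - <<'E'
from h import *
plan(.6507,-.1512,.2,-0.04)
from plant import vision
d=vision.snapshot("top");cv2.imwrite("pics/top10.png",cv2.resize(d["image"][120:190,130:420],None,fx=2.7,fy=2.7,interpolation=2)); pickle.dump(d,open("top10.pkl","wb"))
d=vision.snapshot("wrist");cv2.imwrite("pics/w10.png",d["image"])
print(proj(d,[[.4457,.2862,.104],[.4457,.2882,.104]]))
E
```

```text
t 29.6 pos [0.4454 0.2893 0.1182] jaw -0.0448 q6 [ 0.554  0.578  1.933 -0.     0.629  0.598] open 0.057222058373739254 F [ 0.3 -1.7  5.7]
shift tool [-0.1357 -0.4308  0.2249] turn -0.0048
[[259.30453934 343.38831974]
 [259.05000998 338.58813993]]
```

View pics/top10.png

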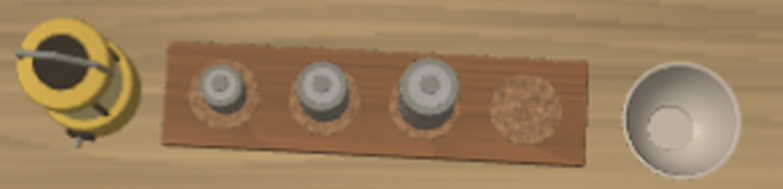

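View pics/w10.png

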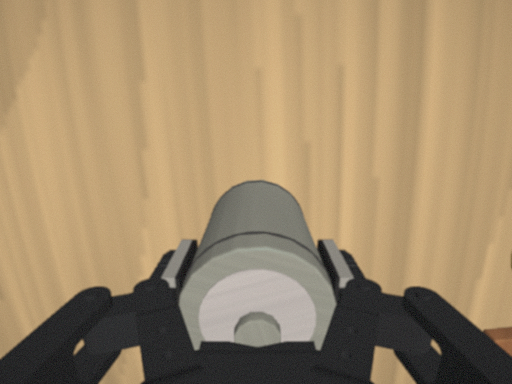

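```bash
python3 - <<'E'
from h import *
d=pickle.load(open("top10.pkl","rb"))
im=d["image"]; cv2.imwrite("pics/c10.png",cv2.resize(im[135:172,195:345],None,fx=5,fy=5,interpolation=2))
f=lambda L,ox,oy,k: [((x+.5)/k-.5+ox,(y+.5)/k-.5+oy) for x,y in L]
print(ray(d,f([(221,84),(322,84),(430,84)],130,120,2.7),[.068,.086,.104]))
E
```

```text
[[ 0.66139219  0.1287418   0.068     ]
 [ 0.65842713  0.03671496  0.086     ]
 [ 0.65558674 -0.05773165  0.104     ]]
```

View pics/c10.png

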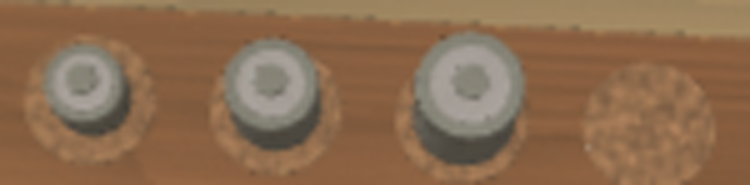

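Emit:
{"method": "servo_tool", "body": {
  "moves": [
    [[45, -0.01, 0, 0, 0], [45, -0.03, 0, 0, 0], [45, -0.06, 0, 0, 0], [45, -0.09, -0.02, 0.005, 0], [45, -0.115, -0.05, 0.015, 0], [45, -0.13, -0.09, 0.03, 0], [45, -0.13, -0.135, 0.05, 0], [45, -0.13, -0.18, 0.07, 0]]
  ]
}}

```text
time_s: 30.7
tcp_pos: [0.5073, 0.1048, 0.2483]
ee_rot: [0.707, 0.016, 0.707, -0.016]
ft_force: [-0.0, 0.7, -3.0]
opening: 0.0573
```

Emit:
{"method": "servo_tool", "body": {
  "moves": [
    [[45, 0, -0.045, 0.025, 0], [45, 0, -0.09, 0.05, 0], [45, 0, -0.135, 0.08, 0], [45, 0, -0.175, 0.11, 0], [45, 0, -0.21, 0.135, 0], [45, 0, -0.235, 0.148, 0], [45, 0, -0.248, 0.154, 0], [45, 0, -0.251, 0.155, 0]]
  ]
}}

```text
time_s: 31.7
tcp_pos: [0.6503, -0.1518, 0.2473]
ee_rot: [0.707, 0.016, 0.707, -0.016]
ft_force: [0.5, 1.3, -2.0]
opening: 0.0572
```

```bash
python3 - <<'E'
from h import *
plan(.6507,-.1515,.0828,-0.04)
E
```

```text
t 31.7 pos [ 0.6503 -0.1518  0.2473] jaw -0.0457 q6 [-0.247  0.548  1.568  0.     1.027 -0.202] open 0.057236086246264646 F [ 0.5  1.3 -2. ]
shift tool [0.1106 0.0003 0.0005] turn -0.0057
```

Emit:
{"method": "servo_tool", "body": {
  "moves": [
    [[45, 0.02, 0, 0.0005, 0], [45, 0.05, 0, 0.0005, 0], [45, 0.075, 0, 0.0005, 0], [45, 0.09, 0, 0.0005, 0], [45, 0.1, 0, 0.0005, 0], [45, 0.106, 0, 0.0005, 0], [45, 0.109, 0, 0.0005, 0], [45, 0.111, 0, 0.0005, 0]]
  ]
}}

```text
time_s: 32.7
tcp_pos: [0.6514, -0.1517, 0.1369]
ee_rot: [0.707, 0.016, 0.707, -0.016]
ft_force: [0.3, -0.1, -2.2]
opening: 0.0573
```

Emit:
{"method": "servo_tool", "body": {
  "moves": [
    [[45, 0.0005, 0, 0, 0], [45, 0.0005, 0, 0, 0], [65, 0.0005, 0, 0, 0], [75, 0.0005, 0, 0, 0], [90, 0.0005, 0, 0, 0], [100, 0.0005, 0, 0, 0], [100, 0.0005, 0, 0, 0], [100, 0.0005, 0, 0, 0]]
  ]
}}

```text
time_s: 33.7
tcp_pos: [0.6511, -0.1516, 0.1359]
ee_rot: [0.707, 0.016, 0.707, -0.016]
ft_force: [0.5, 0.5, 0.2]
opening: 0.0854
```

Emit:
{"method": "servo_tool", "body": {
  "moves": [
    [[100, -0.015, 0, 0, 0], [100, -0.04, 0, 0, 0], [100, -0.07, 0, 0, 0], [100, -0.1, 0, 0, 0], [100, -0.13, 0, -0.01, 0], [100, -0.14, 0, -0.05, 0], [100, -0.14, 0.0, -0.11, 0], [100, -0.14, 0.0, -0.16, 0]]
  ]
}}

```text
time_s: 34.7
tcp_pos: [0.4894, -0.1442, 0.277]
ee_rot: [0.707, 0.016, 0.707, -0.016]
ft_force: [0.3, 0.0, -0.1]
opening: 0.0858
```

Emit:
{"method": "servo_tool", "body": {
  "moves": [
    [[100, 0, -0.04, -0.02, 0], [100, 0, -0.1, -0.04, 0], [100, 0, -0.15, -0.04, 0], [100, 0, -0.2, -0.04, 0], [100, 0, -0.22, -0.04, 0], [100, 0, -0.22, -0.04, 0], [100, 0, -0.22, -0.04, 0], [100, 0, -0.22, -0.04, 0]]
  ]
}}

```text
time_s: 35.7
tcp_pos: [0.4416, -0.3611, 0.276]
ee_rot: [0.707, 0.016, 0.707, -0.015]
ft_force: [0.5, 0.3, -0.1]
opening: 0.0852
```

```bash
python3 - <<'E'
from h import *
from plant import vision
d=vision.snapshot("top");pickle.dump(d,open("top11.pkl","wb"))
cv2.imwrite("pics/c11.png",cv2.resize(d["image"][132:182,195:345],None,fx=5,fy=5,interpolation=2))
d=vision.snapshot("scene");pickle.dump(d,open("scene11.pkl","wb"))
cv2.imwrite("pics/s11.png",cv2.resize(d["image"][180:260,80:400],None,fx=2.5,fy=2.5,interpolation=2))
cv2.imwrite("pics/s11b.png",cv2.resize(d["image"][175:255,150:340],None,fx=4,fy=4,interpolation=2))
cv2.imwrite("pics/s11f.png",d["image"])
E
```

```text
(no output)
```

View pics/c11.png

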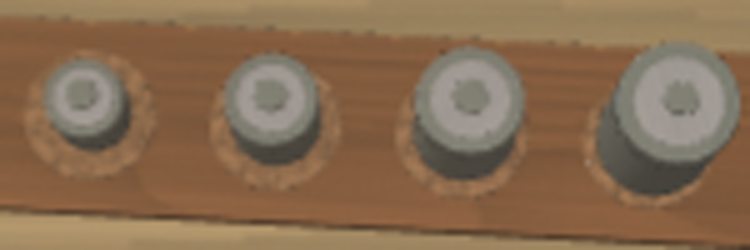

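View pics/s11b.png

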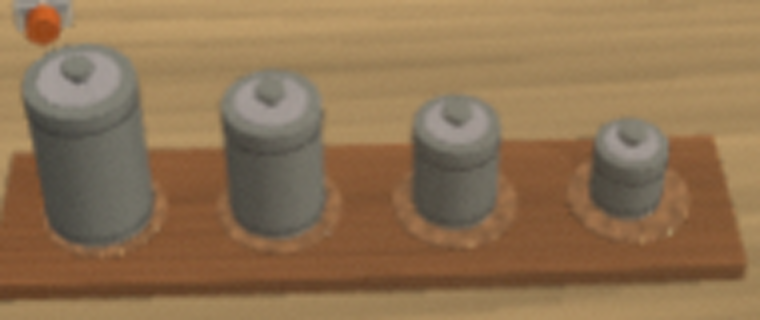

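View pics/s11f.png

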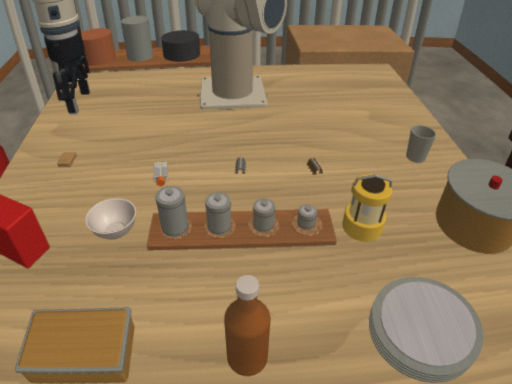

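```bash
python3 - <<'E'
from h import *
t=pickle.load(open("top11.pkl","rb"));s=pickle.load(open("scene11.pkl","rb"))
f=lambda L,ox,oy,k: [((x+.5)/k-.5+ox,(y+.5)/k-.5+oy) for x,y in L]
z=np.array([.068,.086,.104,.122])
print(ray(t,f([(82,94),(270,95),(471,97),(682,98)],195,132,5),z))
print(ray(s,f([(632,129),(458,107),(270,87),(78,65)],150,175,4),z))
print(np.array([[.662,.1328],[.6577,.038],[.6545,-.0568],[.6506,-.1509]]))
b=ray(s,f([(628,211),(455,222),(275,231),(95,240)],150,175,4),.018);print("front bottom edge",b)
E
```

```text
[[ 0.66236172  0.13008344  0.068     ]
 [ 0.65889496  0.03754579  0.086     ]
 [ 0.65509762 -0.05739822  0.104     ]
 [ 0.65192495 -0.15326973  0.122     ]]
[[ 0.66080196  0.12990138  0.068     ]
 [ 0.65630426  0.03781783  0.086     ]
 [ 0.65381813 -0.05802404  0.104     ]
 [ 0.65050026 -0.15292514  0.122     ]]
[[ 0.662   0.1328]
 [ 0.6577  0.038 ]
 [ 0.6545 -0.0568]
 [ 0.6506 -0.1509]]
front bottom edge [[ 0.67232419  0.13056092  0.018     ]
 [ 0.67299266  0.03631727  0.018     ]
 [ 0.67230388 -0.05995772  0.018     ]
 [ 0.67204263 -0.15564712  0.018     ]]
```

```bash
python3 - <<'E'
from plant import arm
print(arm.finish_job())
E
```

```text
the job is handed in; nothing more can be done
None
```

I picked up each tin upright and stood it on its mat: tin_1 next to the lantern, then tin_2, tin_3, and tin_4 next to the bowl. I then moved the arm clear and handed the job in at about 36 s of the 109 s allowed; no verdict was given.

- **Order and standing:** the last top and scene pictures show all four tins upright, in height order, each on its mat. The lantern and bowl look to be where they started, and the arm never went near enough to touch them.
- **Centring:** both cameras agree that tin_2 and tin_3 stand within about 1.5 mm of their mat centres. Tin_4 measured about 2 mm off and tin_1 about 3 mm off toward the bowl side. That is about the cameras' 2 mm accuracy, so I left them.
- **Disagreement:** before I picked up tin_3 and tin_4, the wrist camera put them 2–3 mm from where the fixed cameras did. I corrected those two grasps towards the wrist reading.
- **Forces:** the wrist force readings at the end of each move never exceeded 9 N.

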